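# Size a coat button in the stepped button gauge

## Task

Find the size of the coat button that lies loose outside the tray: hold it by its shank, face down, and try it in the button gauge, beginning at the smallest step and going up one step at a time, lightly and without forcing it, until it goes in. Leave it lying there, fully home and flush in the first step that takes it, and leave the other buttons in their tray and everything else where it is.

Things in the scene. Friction and masses are not known exactly. Their poses are not given: they have to be found in the camera images.
- button_a_mid (a point): dark coat button lying face down, shank up: round plate 5 mm thick, lower edge bevelled 0.8 mm; from its middle a block-shaped shank rises 12 mm, 13 mm long (x) by 9 mm wide (y), pierced by a thread tunnel: grip it across the 9 mm. About 14 g. This point: on its axis half-way up, 8.5 mm above its face (underside), 8.5 mm below the shank's top; z is up
- button_b_mid (a point): another such button, alike but for its diameter; this point and the axes are as on button_a. The three buttons have three different, unmarked diameters between 28 and 36 mm, and any of the three may be the loose one
- button_c_mid (a point): a third such button; this point and the axes are as on button_a
- tray: shallow steel tray, 90 x 130 mm (x, y), rim 12 mm high and 3 mm thick, fixed; two of the three buttons lie in it, the third, loose one lies on the work surface outside it. Origin: centre of its underside
- gauge: the stepped button gauge: aluminium bar 225 mm long (along its y), widening stepwise from 43 to 55 mm, with a row of five round flat-bottomed holes (the steps), each 5 mm deep, the smallest at its -y end. Its top is 17 mm above the work surface; it does not slide, but its rubber feet give about 0.1 mm per newton pressed. Origin: centre of its underside; z up
- step1 (a point): step 1 of the gauge, a hole 27 mm in diameter: the centre of its mouth, level with the gauge's top (17 mm above the work surface), -93 mm from the gauge's centre along the gauge's y. None of the buttons fits it
- step2 (a point): step 2 of the gauge, a hole 30 mm in diameter: the centre of its mouth, level with the gauge's top (17 mm above the work surface), -52.5 mm from the gauge's centre along the gauge's y. A button enters its own step with about 1 mm to spare on the diameter, and its plate is then flush with the gauge's top
- step3 (a point): step 3 of the gauge, a hole 33 mm in diameter: the centre of its mouth, level with the gauge's top (17 mm above the work surface), -9 mm from the gauge's centre along the gauge's y. On a step that is too small a button is at least 1.5 mm too wide and stays up on the rim; so it does on its own step while it is off centre
- step4 (a point): step 4 of the gauge, a hole 36 mm in diameter: the centre of its mouth, level with the gauge's top (17 mm above the work surface), +37.5 mm from the gauge's centre along the gauge's y
- step5 (a point): step 5 of the gauge, a hole 39 mm in diameter: the centre of its mouth, level with the gauge's top (17 mm above the work surface), +87 mm from the gauge's centre along the gauge's y
- spool_near: sewing-thread spool standing on end, 28 mm across, 42 mm tall, between the loose button and the gauge; a bystander
- spool_far: the same kind of spool, beyond the gauge; a bystander
- chalk: flat piece of tailor's chalk, 45 x 38 x 7 mm; a bystander
- pattern_weight: round steel pattern weight with a knob, 64 mm across, 45 mm tall; a bystander
- shears: tailor's shears lying flat, 220 mm long, 10 mm high; a bystander
- awl: awl with a wooden handle, lying, 130 mm long, 23 mm high; a bystander
- tub: round open plastic tub, 116 mm across, 50 mm tall; a bystander
Mind the look-alikes: they are no part of the job. What is shaped like the part that bears button_c_mid but blue or red is not meant.

How it is judged:
By the outcome, as a careful person would: the job done as asked, in the order asked, and still so for the second after the job is handed in, with the robot touching nothing.
It also fails if it takes over 72 s, if anything falls off the work surface, if the arm or the gripper's body presses on something with over 40 N, if the wrist force passes 120 N, or if a joint passes its speed limit or range.

## Robot

A 6-joint arm with a two-finger parallel gripper is mounted at the origin on the work surface. World frame = base frame: x ahead of the robot, y to its left, z up, the work surface at z = 0. Lengths are in mm, angles in degrees, forces in N, time in s.
With the tool pointing down it reaches from about 350 to 850 mm from the base axis. Payload 8.1 kg.
Tool frame: the origin (TCP) lies at the very end of the fingers, on their centre line; the grasp point (between the pads) lies 19 mm behind it (tcp_to_grasp is the distance from the TCP to the grasp point, in mm); z points along the fingers, x is the direction in which the jaws open and shut, and the axes are right-handed (so a half turn about z gives the same grasp; the last joint's range is limited). The gripper opens to 85 mm and grips with 20 to 120 N. Pads are 22 mm wide; open, the fingers measure 114 mm over their backs; the gripper's body (76 mm by 85 mm) begins 54 mm behind the grasp point. The pads swing forward as they close: fully open they stand 13 mm farther back than shut.
Start: joints at [61.226, 7.471, 85.268, -0, 87.261, -4.893], TCP at [242.882, 548.647, 231.292] pointing down, gripper open.
Joint ranges: [-169.43, 169.43], [-51.17, 129.36], [1.28, 143.12], [-76.62, 256.62], [0, 156.53], [-152.29, 152.29]. Speed limits (degrees/s): [136.94, 136.94, 159.86, 180, 180, 180].

## Interface

Orientations are given as [roll, pitch, yaw] about the fixed x, y, z axes, in that order (R = Rz(yaw) Ry(pitch) Rx(roll)).
In Python, from bench import * gives the robot as it stands. The module is installed in compiled form; this text tells all that it offers.
- The arm moves only by the tool apply_moves, never from a script. Its argument "targets" is text: rows parted by semicolons, each of 7 numbers parted by spaces: the turn, a rotation vector about the tool's x, y, z in rad, then the shift along the tool's x, y, z in cm, then the finger opening in cm, from 0 to 8.54. A call has exactly 5 rows; each row is the pose to reach, as a shift and turn from the pose commanded when the call began, along the tool's axes at that moment; what a row does not reach only later rows make up. A row lasts 1/10 s, in which the tool goes at most 50 mm and 8.59 degrees, less where a joint would pass 70% of its speed; a pose out of reach is approached as far as the arm can. A call with a gripper value outside its range is refused whole. The fingers move at their own pace and stop on an object; "force" is the grip in N (left out, the last holds). Time passes only in rows, so rows that repeat a pose let the fingers close, or fill a call up. It gives the time, the measured TCP pose, the force and the opening at its end, in the units of the state.
- sense(): the state, without advancing time (a new reading comes with each control period).
- snapshot(name): name is "scene" or "top" or "wrist"; returns the picture (420x560x3 uint8, red, green, blue); there is no depth.
- camera_model(name): a dict with "fx", "fy", "cx", "cy" (pixels), "position" and "attitude" of the camera in the world; the wrist camera has in their place "T_tool_cam" (4x4, takes a point from camera to tool coordinates, whose origin is the TCP and whose axes are the tool frame's). Camera axes: x right, y up, looking along -z (the intrinsics and any distortion apply to the point x, -y, -z); pixel columns grow to the right and rows downward; lengths in mm; the calibration is good to about 2 mm. A picture is of the moment at which its call begins: read the wrist's pose just before it. camera_model takes no time and is no camera call.
- hand_in(): hands the job in, once; it reports no verdict.
Trained networks look in the newest picture that a camera, given by its name, has taken for a name from the list of things; names that differ only in an ending like _2 or _b are one class to them, and where a whole thing is asked for, a point or a joint stands for the part that bears it (a point fixed in the world has none). Each returns a list of dicts, best first, with "confidence" (0 to 1); they miss things now and then, are a little off and sometimes report something else, mostly with a low value. They report only what shows in the picture. A call takes as long as a camera call. They do not tell look-alikes from the thing itself.
- recognise(camera, query): "at" ([row, column] in pixels, amid what is visible of it).
- place_of(camera, query): "at" ([row, column] in pixels: a listed point, or the origin of a listed thing).
The state is a dict: "time": time; "joint_pos": joint angles; "qd": joint speeds; "joint_efforts": joint torques, N m; "tool_pos": TCP position; "tcp_rot": TCP orientation; "ft_force": force on the tool from outside, world axes, zero at the start; "wrist_torque": the same for the moment, N m; "finger_gap": finger opening in mm.
Only numpy, scipy, OpenCV 4.12 (cv2) and the standard library are available. Lean on these libraries where they do the work, as an engineer would, in place of code of your own. Each camera call takes 0.05 s, during which the arm holds its last target. There are 200 camera calls.

## Working session

There is one attempt and no reset: what is moved stays moved. The work goes in short steps, Python scripts to look and compute and a tool call to move; the robot and the scene stay as the last step left them, time stands still between calls to the robot, and variables do not carry over. Pictures are saved under pics/ and viewed, about 8 in all and at most 12, crops included, and the job is handed in when it is done.

Besides the shell and the picture viewer there is one more tool, called by a JSON object that holds its "fn" and its "kwargs". apply_moves: Moves the arm, as the interface text tells. Its arguments: {"type":"object","properties":{"targets":{"type":"string"},"force":{"type":"number"}},"required":["targets"]}

```bash
mkdir -p pics; cat > h.py <<'E'
from bench import *
import numpy as np, cv2
from scipy.spatial.transform import Rotation as R
def save(img,n): cv2.imwrite('pics/'+n+'.png',cv2.cvtColor(np.ascontiguousarray(img),cv2.COLOR_RGB2BGR))
def cam(name,s=None):
    m=camera_model(name)
    if 'T_tool_cam' in m:
        s=s or sense(); T=np.eye(4); T[:3,:3]=R.from_euler('xyz',s['tcp_rot'],degrees=True).as_matrix(); T[:3,3]=s['tool_pos']
        T=T@np.array(m['T_tool_cam']); return m,T[:3,:3],T[:3,3]
    a=np.array(m['attitude'],float)
    Rm=a if a.shape==(3,3) else R.from_euler('xyz',a,degrees=True).as_matrix()
    return m,Rm,np.array(m['position'])
def ray(c,px,z):
    m,Rm,p=c; r,q=px
    K=np.array([[m['fx'],0,m['cx']],[0,m['fy'],m['cy']],[0,0,1.]])
    d=m.get('distortion',m.get('dist'))
    u=cv2.undistortPoints(np.array([[[q,r]]],float),K,None if d is None else np.array(d,float))[0,0]
    v=Rm@np.array([u[0],-u[1],-1.]); return p+v*(z-p[2])/v[2]
E
python3 - <<'E'
from h import *
print(sense())
for n in('scene','top','wrist'): print(n,camera_model(n))
for n in('top','scene'):
    save(snapshot(n),n+'0'); c=cam(n)
    for q,z in [('button_a_mid',8.5),('gauge',0),('step1',17),('step2',17),('step3',17),('step4',17),('step5',17),('tray',0),('spool_near',0),('spool_far',0)]:
        print(n,q,[(np.round(d['at']).tolist(),round(d['confidence'],2),ray(c,d['at'],z)[:2].round(1).tolist()) for d in place_of(n,q)])
E
```

```text
{'time': 0.0, 'joint_pos': array([ 6.12242685e+01,  7.51680829e+00,  8.53319778e+01,  3.34288290e-03,
        8.72623663e+01, -4.89418566e+00]), 'qd': array([-0.05866729,  0.01455313, -0.05207435, -0.0428986 ,  0.00630645,
       -0.1233994 ]), 'joint_efforts': array([-2.53896142e-03, -5.69380689e+01, -5.00563037e+01, -2.87316252e-04,
        1.45427583e-02, -2.48115623e-05]), 'tool_pos': array([242.60075417, 548.1367283 , 230.20086472]), 'tcp_rot': array([-1.79987190e+02,  1.10462275e-01,  6.61183036e+01]), 'ft_force': array([ 0.19701916, -0.14150606,  0.55560471]), 'wrist_torque': array([ 0.02514305,  0.03855591, -0.02754721]), 'finger_gap': 85.90631764903607}
scene {'fx': 423.01693518278165, 'fy': 423.01693518278165, 'cx': 285.14395374503863, 'cy': 213.40542694977574, 'position': array([ 994.21130734, -560.39277012,  668.89418237]), 'attitude': array([50.64936961,  1.13390239, 32.0408935 ])}
top {'fx': 469.6017897993555, 'fy': 469.6017897993555, 'cx': 284.9250584013198, 'cy': 203.77708723619952, 'position': array([ 354.49410165,   41.15277575, 1239.20421719]), 'attitude': array([ 
[... 2728 characters left out ...]
6]), ([209.0, 291.0], 0.94, [564.7, 127.7]), ([222.0, 286.0], 0.84, [581.0, 81.5]), ([244.0, 261.0], 0.8, [573.1, -13.6]), ([201.0, 308.0], 0.62, [583.1, 178.8])]
scene step5 [([234.0, 269.0], 0.96, [570.0, 23.6]), ([209.0, 291.0], 0.94, [564.7, 127.7]), ([222.0, 286.0], 0.84, [581.0, 81.5]), ([244.0, 261.0], 0.8, [573.1, -13.6]), ([201.0, 308.0], 0.62, [583.1, 178.8])]
scene tray [([345.0, 231.0], 0.79, [666.0, -245.2]), ([201.0, 302.0], 0.66, [559.5, 189.0]), ([168.0, 358.0], 0.23, [620.6, 402.1])]
scene spool_near [([285.0, 233.0], 0.72, [581.8, -129.5]), ([200.0, 306.0], 0.44, [567.8, 198.8]), ([282.0, 143.0], 0.41, [414.3, -220.8])]
scene spool_far [([280.0, 347.0], 0.78, [777.2, 4.0])]
```

```bash
python3 - <<'E'
import cv2,numpy as np
t=cv2.imread('pics/top0.png');s=cv2.imread('pics/scene0.png')
cv2.imwrite('pics/t1.png',cv2.resize(t[110:310,190:457],None,fx=3,fy=3,interpolation=cv2.INTER_CUBIC))
cv2.imwrite('pics/s1.png',cv2.resize(s[150:380,100:400],None,fx=2.6,fy=2.6,interpolation=cv2.INTER_CUBIC))
E
```

```text
(no output)
```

View pics/t1.png

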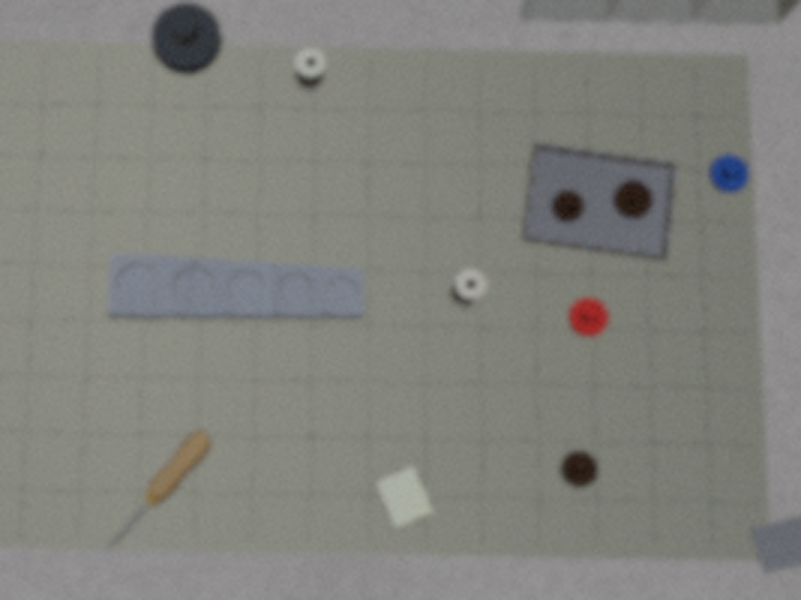

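View pics/s1.png

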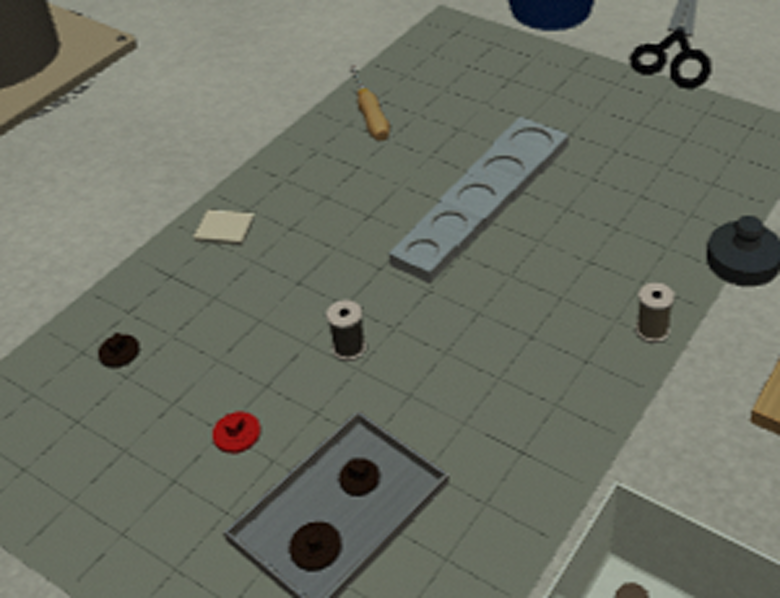

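The dark candidates are the loose one at top (266,383) / scene (284,146) and two in the tray at top (178,379) and (176,400). There are also red (216,386) and blue (168,433) look-alikes. The loose dark one outside the tray fits. I'll go above it and confirm with a close wrist look.

{"fn": "apply_moves", "kwargs": {"targets": "0 0 0 -4 4.4 0 4; 0 0 0 -8 8.8 0 4; 0 0 0 -11.6 12.8 0 4; 0 0 0 -14.8 16.4 0 4; 0 0 0 -16 17.7 0 4", "force": 25}}

```text
time: 1.6
tool_pos: [340.7, 328.4, 231.4]
tcp_rot: [180.0, -0.0, 66.1]
ft_force: [0.4, 1.1, -0.1]
finger_gap: 39.9
```

{"fn": "apply_moves", "kwargs": {"targets": "0 0 0 -3.5 3.5 0 4; 0 0 0 -7 7 0 4; 0 0 0 -10.5 10.5 0 4; 0 0 0 -14 14 0 4; 0 0 0 -17.4 17.5 0 4"}}

```text
time: 2.1
tool_pos: [429.9, 98.8, 231.7]
tcp_rot: [179.9, -0.0, 66.1]
ft_force: [1.1, -0.1, 0.5]
finger_gap: 40.3
```

{"fn": "apply_moves", "kwargs": {"targets": "0 0 0 -4.1 1.8 0 4; 0 0 0 -8.2 3.6 0 4; 0 0 0 -12.3 5.5 0 4; 0 0 0 -16.4 7.3 0 4; 0 0 0 -20.6 9.1 0 4"}}

```text
time: 2.6
tool_pos: [429.1, -126.3, 231.7]
tcp_rot: [179.9, -0.0, 66.1]
ft_force: [1.1, 0.5, 0.3]
finger_gap: 40.2
```

{"fn": "apply_moves", "kwargs": {"targets": "0 0 0 -3 1.2 3.5 4; 0 0 0 -6 2.5 7 4; 0 0 0 -9.3 3.8 11 4; 0 0 0 -9.3 3.8 11 4; 0 0 0 -9.3 3.8 11 4"}}

```text
time: 3.1
tool_pos: [425.4, -224.9, 120.2]
tcp_rot: [-179.8, -0.0, 66.0]
ft_force: [0.3, -0.3, -0.2]
finger_gap: 39.9
```

```bash
python3 - <<'E'
from h import *
s=sense(); img=snapshot('wrist'); save(img,'w1'); c=cam('wrist',s)
print(s['time'],s['tool_pos'],s['tcp_rot'],s['finger_gap'],s['ft_force'])
ds=place_of('wrist','button_a_mid')
for d in ds: print(d, ray(c,d['at'],8.5))
for d in recognise('wrist','button_a_mid'): print(d, ray(c,d['at'],8.5))
r,q=map(int,ds[0]['at']); 
save(cv2.resize(img[max(r-60,0):r+60,max(q-70,0):q+70],None,fx=5,fy=5,interpolation=cv2.INTER_CUBIC),'w1c')
E
```

```text
3.1 [ 425.38964779 -224.85595095  120.15847489] [-1.79826969e+02 -4.57592891e-02  6.60030231e+01] 39.947671222584034 [ 0.29953945 -0.29673057 -0.2409428 ]Traceback (most recent call last):
  File "<stdin>", line 7, in <module>
IndexError: list index out of range
```

View pics/w1.png

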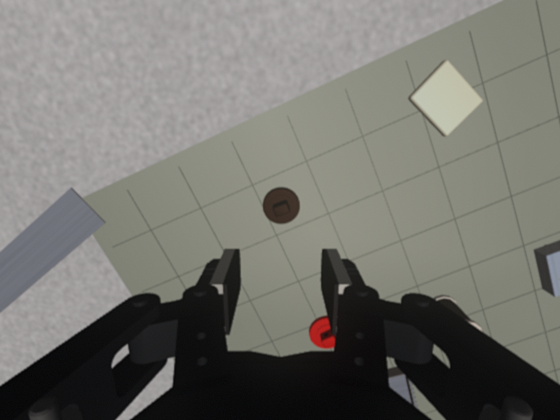

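The wrist picture shows the loose dark-brown button at about (205,281), with the red look-alike at (332,323). I'll segment the loose one and enlarge it for the shank direction.

```bash
python3 - <<'E'
from h import *
img=cv2.imread('pics/w1.png')[...,::-1]; c=cam('wrist')
sub=img[175:235,250:312]; m=(sub.sum(2)<200).astype(np.uint8)
n,l,st,ce=cv2.connectedComponentsWithStats(m); i=1+np.argmax(st[1:,4]); cs,_=cv2.findContours((l==i).astype(np.uint8),0,1)
pts=cs[0].reshape(-1,2)+[250,175]
W=np.array([ray(c,(p[1],p[0]),4)[:2] for p in pts]); (a,b),r=cv2.minEnclosingCircle(W.astype(np.float32))
A=np.c_[2*W,np.ones(len(W))]; x=np.linalg.lstsq(A,(W**2).sum(1),rcond=None)[0]
print('enc',a,b,2*r,'ls',x[:2],2*np.sqrt(x[2]+x[0]**2+x[1]**2))
# rectified patch of plane z=17 (shank top), 12 px/mm, world x up, y left
M,Rm,p=c; px0=x[:2]
def proj(P):
    v=Rm.T@(np.array(P)-p); return [M['cx']+M['fx']*v[0]/-v[2], M['cy']+M['fy']*v[1]/v[2]]
h=22; src=np.float32([proj([px0[0]+dx,px0[1]+dy,17]) for dx,dy in((h,h),(h,-h),(-h,-h),(-h,h))])
H=cv2.getPerspectiveTransform(src,np.float32([[0,0],[528,0],[528,528],[0,528]]))
o=cv2.warpPerspective(img,H,(528,528),flags=cv2.INTER_CUBIC); o=np.clip((o.astype(float)-15)*2.5,0,255).astype(np.uint8)
save(o,'w1r')
E
```

```text
enc 430.38250732421875 -225.76641845703125 32.083011627197266 ls [ 430.43904272 -225.75401091] 31.03536794609377
```

View pics/w1r.png

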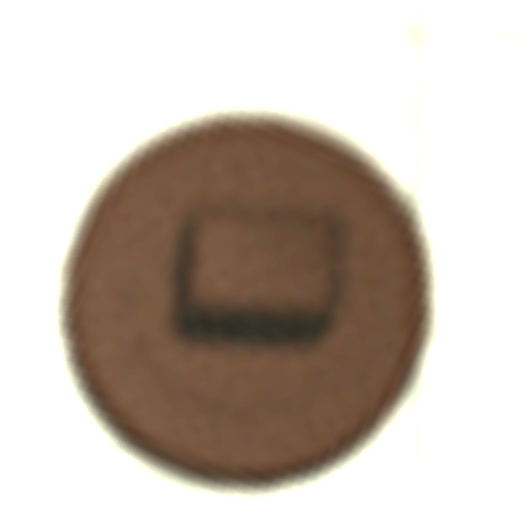

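The rectified view (12 px/mm, world x up, y left) shows the shank top at columns 192–340 and rows 210–308. Its long side therefore runs along world y, so the jaws must close along world x (tool yaw 0). The diameter reads about 31–32 mm.

{"fn": "apply_moves", "kwargs": {"targets": "0 0 0.145 0.1 0.5 0 4; 0 0 0.29 0.1 0.5 0 4; 0 0 0.435 0.1 0.5 0 4; 0 0 0.58 0.1 0.5 0 4; 0 0 0.725 0.1 0.5 0 4"}}

```text
time: 3.75
tool_pos: [432.9, -225.5, 123.5]
tcp_rot: [179.8, -0.1, 24.3]
ft_force: [-0.4, -1.0, 0.6]
finger_gap: 39.8
```

{"fn": "apply_moves", "kwargs": {"targets": "0 0 0.145 0 0 2 4; 0 0 0.29 0 0 4 4; 0 0 0.427 0 0 6 4; 0 0 0.427 0 0 6 4; 0 0 0.427 0 0 6 4"}}

```text
time: 4.25
tool_pos: [432.3, -225.7, 62.7]
tcp_rot: [180.0, -0.1, 0.4]
ft_force: [0.2, -0.7, 0.9]
finger_gap: 40.0
```

```bash
cat >> h.py <<'E'
def proj(c,P):
    M,Rm,p=c; v=Rm.T@(np.array(P,float)-p); return [M['cx']+M['fx']*v[0]/-v[2], M['cy']+M['fy']*v[1]/v[2]]
def rect(img,c,xy,z,h=22,n=528):
    src=np.float32([proj(c,[xy[0]+dx,xy[1]+dy,z]) for dx,dy in((h,h),(h,-h),(-h,-h),(-h,h))])
    return cv2.warpPerspective(np.ascontiguousarray(img),cv2.getPerspectiveTransform(src,np.float32([[0,0],[n,0],[n,n],[0,n]])),(n,n),flags=cv2.INTER_CUBIC)
def circ(W):
    x=np.linalg.lstsq(np.c_[2*W,np.ones(len(W))],(W**2).sum(1),rcond=None)[0]
    return x[:2],2*np.sqrt(x[2]+x[0]**2+x[1]**2)
E
python3 - <<'E'
from h import *
s=sense(); img=snapshot('wrist'); save(img,'w2'); c=cam('wrist',s)
print(s['time'],s['tool_pos'],s['tcp_rot'],s['ft_force'])
for q in('place','rec'):
  for d in (place_of if q=='place' else recognise)('wrist','button_a_mid'): print(q,d, ray(c,d['at'],8.5))
a=rect(img,c,(430.6,-225.9),17); b=rect(img,c,(430.6,-225.9),4)
save(cv2.resize(np.clip(np.hstack([a,b])*1.8,0,255).astype(np.uint8),(800,400)),'w2r')
E
```

```text
4.25 [ 432.30154805 -225.66164389   62.73541448] [ 1.79956754e+02 -7.27932152e-02  4.23519286e-01] [ 0.17261755 -0.66709573  0.91989483]
```

View pics/w2r.png

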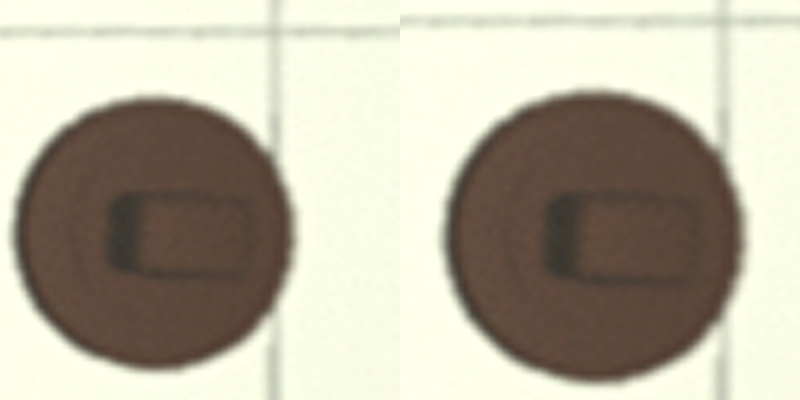

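The z=17 crop puts the shank centre near (427.0,−225.1), about 3.7 mm from the first estimate. This looks like hand-eye error plus pose-reading noise. I'll check the noise and overlay the predicted fingertips on the picture.

```bash
python3 - <<'E'
from h import *
P=[];Q=[];I=[]
for i in range(8):
    s=sense(); img=snapshot('wrist'); P.append(s['tool_pos']);Q.append(s['tcp_rot']%360); I.append(img.astype(float))
    m=(img[...,:3].sum(2)<210).astype(np.uint8); 
P=np.array(P); print(P.mean(0),P.std(0),np.mean(Q,0),np.std(Q,0))
img=np.mean(I,0).astype(np.uint8); np.save('w3.npy',np.mean(I,0)); o=img.copy()
s=dict(tool_pos=np.array([431.5,-226.0,61.3]),tcp_rot=np.array([180,0,0.15])); c=cam('wrist',s)
T=s['tool_pos']
for dx in(-20,20):
  for dy in(-11,11):
    p=proj(c,T+[dx,dy,0]); cv2.circle(o,tuple(int(round(v)) for v in p),2,(255,255,0),-1)
p=proj(c,T); print('tcp px',p); cv2.circle(o,tuple(int(round(v)) for v in p),2,(0,255,0),-1)
save(o,'w3')
E
```

```text
[ 432.06028205 -226.33196348   62.31531702] [0.43651413 0.14460048 0.6120139 ] [1.79947659e+02 3.59921183e+02 1.87392295e-01] [0.03224694 0.0479757  0.05467104]
tcp px [np.float64(279.3191663041265), np.float64(262.70610040370343)]
```

View pics/w3.png

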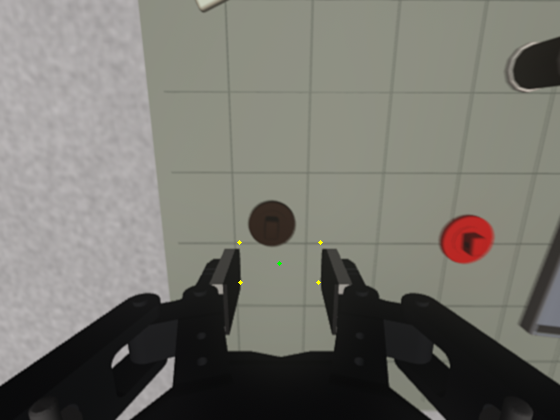

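The fingertip overlay agrees within about 2 mm, and the button at (223,272) sits left of the finger midline at column 280. I'll shift −x, descend close above the shank and look again.

{"fn": "apply_moves", "kwargs": {"targets": "0 0 0 -0.35 -0.1 1.5 3.5; 0 0 0 -0.35 -0.1 3.5 3; 0 0 0 -0.35 -0.1 3.5 3; 0 0 0 -0.35 -0.1 3.5 3; 0 0 0 -0.35 -0.1 3.5 3"}}

```text
time: 5.3
tool_pos: [428.5, -225.4, 27.3]
tcp_rot: [180.0, -0.1, 0.1]
ft_force: [0.8, 0.6, -0.2]
finger_gap: 30.1
```

```bash
cat >> h.py <<'E'
def look(k=4):
    P=[];Q=[];I=[]
    for i in range(k):
        s=sense(); I.append(snapshot('wrist').astype(float)); P.append(s['tool_pos']); Q.append(s['tcp_rot']); F=s
    Q=np.array(Q); Q[:,0]%=360
    return dict(tool_pos=np.mean(P,0),tcp_rot=Q.mean(0),f=F['ft_force'],t=F['time']),np.mean(I,0).astype(np.uint8)
E
python3 - <<'E'
from h import *
s,img=look(); print(s)
save(img,'w4'); save(cv2.resize(np.clip(img[170:320,180:380]*1.6,0,255).astype(np.uint8),None,fx=4,fy=4,interpolation=cv2.INTER_CUBIC),'w4c')
E
```

```text
{'tool_pos': array([ 428.63246775, -225.47943996,   27.35114266]), 'tcp_rot': array([ 1.79949674e+02, -7.49530801e-02,  1.15844004e-01]), 'f': array([ 0.50694433, -0.99384437, -0.35778209]), 't': 5.45}
```

View pics/w4c.png

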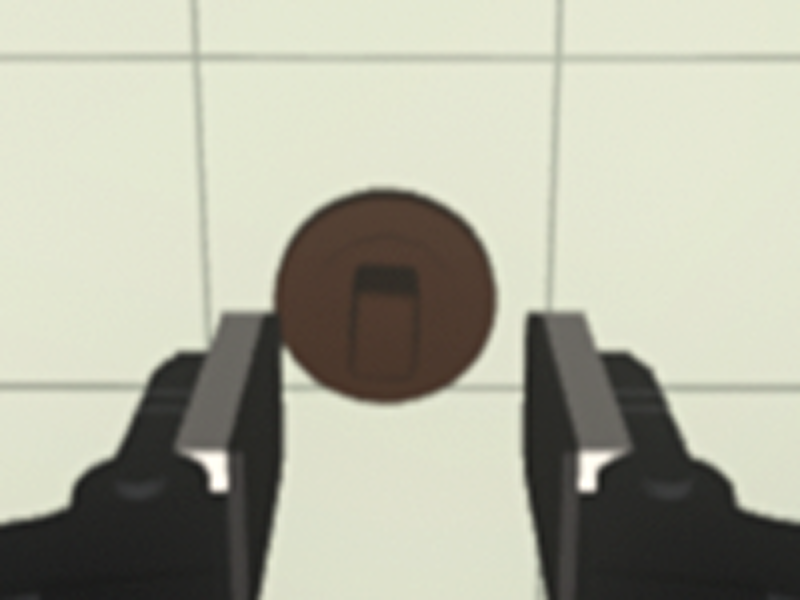

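The tips are at crop row 312, inner faces at columns 281/525 (middle 403), and the shank top is centred at (336,386). So the shank is 2.2 mm to −x of the jaw middle, about central in y, and its depth matches z=17. Descending and gripping.

{"fn": "apply_moves", "kwargs": {"targets": "0 0 0 -0.22 0 1 3; 0 0 0 -0.22 0 1.95 3; 0 0 0 -0.22 0 1.95 3; 0 0 0 -0.22 0 1.95 0.4; 0 0 0 -0.22 0 1.95 0.4", "force": 30}}

```text
time: 6.0
tool_pos: [425.6, -224.9, 6.7]
tcp_rot: [-180.0, 0.0, 0.1]
ft_force: [0.3, 0.1, 0.4]
finger_gap: 8.1
```

{"fn": "apply_moves", "kwargs": {"targets": "0 0 0 0 0 0 0.4; 0 0 0 0 0 0 0.4; 0 0 0 0 0 0 0.4; 0 0 0 0 0 0 0.4; 0 0 0 0 0 0 0.4"}}

```text
time: 6.5
tool_pos: [425.7, -225.0, 6.8]
tcp_rot: [180.0, -0.0, 0.1]
ft_force: [-0.2, -0.2, -0.8]
finger_gap: 7.7
```

```bash
python3 - <<'E'
from h import *
s,img=look(); print(s, sense()['finger_gap'])
save(img,'w5')
E
```

```text
{'tool_pos': array([ 425.71330274, -225.00748955,    6.81247352]), 'tcp_rot': array([1.79998867e+02, 2.24042340e-04, 1.16282559e-01]), 'f': array([0.32027615, 0.97350589, 0.67649841]), 't': 6.65} 7.93591179867093
```

{"fn": "apply_moves", "kwargs": {"targets": "0 0 0 0 0 -3.5 0.4; 0 0 0 0 0 -7 0.4; 0 0 0 2.8 -4 -7 0.4; 0 0 0 5.6 -8 -7 0.4; 0 0 0 8.4 -12 -7 0.4"}}

```text
time: 7.2
tool_pos: [510.6, -103.9, 77.5]
tcp_rot: [180.0, -0.1, 0.0]
ft_force: [0.8, -1.0, -1.5]
finger_gap: 7.9
```

{"fn": "apply_moves", "kwargs": {"targets": "0 0 0 2.5 -3.5 0 0.4; 0 0 0 5 -7.2 0 0.4; 0 0 0 6.7 -9.6 1.5 0.4; 0 0 0 6.7 -9.6 3 0.4; 0 0 0 6.7 -9.6 3 0.4"}}

```text
time: 7.7
tool_pos: [574.1, -7.9, 43.9]
tcp_rot: [-180.0, 0.3, 0.2]
ft_force: [-0.5, 0.3, -0.2]
finger_gap: 7.9
```

```bash
python3 - <<'E'
from h import *
s,img=look(); print(s, sense()['finger_gap'])
save(img,'w6'); c=cam('wrist',s)
for d in place_of('wrist','step1'): print(np.round(d['at'],1),round(d['confidence'],2),ray(c,d['at'],17).round(1))
E
```

```text
{'tool_pos': array([574.90392265,  -8.8636856 ,  45.49904448]), 'tcp_rot': array([1.80000784e+02, 1.69134396e-01, 1.28651182e-01]), 'f': array([ 0.41985158, -0.35646571, -0.38929162]), 't': 7.85} 7.946941899926979
[184.2 285.2] 0.76 [578.   25.7  17. ]
[  0.  286.1] 0.67 [577.8 116.   17. ]
```

View pics/w6.png

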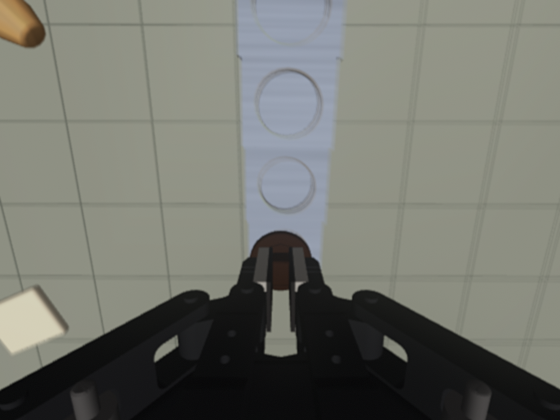

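Held button at (260,281); step 2 at (184,285), step 3 at (103,289), and the top of step 4 shows near (5,290). The gauge is tilted slightly. Next I'll fit circles of known radius in the rectified planes.

```bash
cat >> h.py <<'E'
from scipy.optimize import minimize
def fitc(img,c,xy,z,Rad,ang=None,h=26,n=520,step=8,sgn=0):
    """centre of a circle of radius Rad in plane z: maximise mean radial gradient"""
    g=cv2.GaussianBlur(cv2.cvtColor(rect(img,c,xy,z,h,n),cv2.COLOR_RGB2GRAY).astype(np.float32),(0,0),4)
    k=n/(2*h); a=np.radians(np.arange(0,360,2) if ang is None else np.array(ang))
    gx=cv2.Sobel(g,cv2.CV_32F,1,0); gy=cv2.Sobel(g,cv2.CV_32F,0,1)
    def f(p,R_=Rad):
        x=xy[0]+0; u=(n/2-(p[1]+R_*np.sin(a))*k).astype(np.float32); v=(n/2-(p[0]+R_*np.cos(a))*k).astype(np.float32)
        G=cv2.remap(gx,u[None],v[None],1)[0]*-np.sin(a)+cv2.remap(gy,u[None],v[None],1)[0]*-np.cos(a)
        return np.abs(G).mean() if sgn==0 else sgn*G.mean()
    grid=[(f((dx,dy)),dx,dy) for dx in np.arange(-step,step+.1,.5) for dy in np.arange(-step,step+.1,.5)]
    b=max(grid); r=minimize(lambda p:-f(p),b[1:],method='Nelder-Mead')
    rs=np.arange(Rad-2,Rad+2.1,.25); prof=[f(r.x,q) for q in rs]
    return np.array(xy)+r.x, -r.fun, rs[int(np.argmax(prof))]
E
python3 - <<'E'
from h import *
img=cv2.imread('pics/w6.png')[...,::-1]
s=dict(tool_pos=[574.9,-8.86,45.5],tcp_rot=[180,0.1,0.13]); c=cam('wrist',s)
for Rr,xy in((15,(578,26)),(16.5,(578,68))): 
    for sg in (0,1): print('hole',Rr,sg,fitc(img,c,xy,17,Rr,sgn=sg,step=5))
p0=ray(c,(258,281),42)[:2]; print(p0)
for z in (39,43.7):
  for Rr in(14.5,15.25,16,16.5): print('btn',z,Rr,fitc(img,c,p0,z,Rr,ang=[*range(-30,215,3)] if 0 else [*range(30,150,3)],step=4,sgn=1))
E
```

```text
hole 15 0 (array([577.11960449,  27.16293945]), np.float64(8.446723476543102), np.float64(15.0))
hole 15 1 (array([579.39214768,  23.16774311]), np.float64(3.475212001150179), np.float64(15.0))
hole 16.5 0 (array([580.64967105,  67.21204484]), np.float64(9.3773682777723), np.float64(16.5))
hole 16.5 1 (array([578.81875,  69.44375]), np.float64(4.9147332771224), np.float64(17.0))
[575.74824091  -7.89375476]
btn 39 14.5 (array([575.42086587,  -7.8931066 ]), np.float64(56.74852819394405), np.float64(14.25))
btn 39 15.25 (array([575.39338601,  -8.98400239]), np.float64(63.964633219662666), np.float64(15.25))
btn 39 16 (array([575.38242026,  -9.84870577]), np.float64(66.7057990538776), np.float64(16.0))
btn 39 16.5 (array([575.38531671, -10.44786242]), np.float64(66.71365599819742), np.float64(16.5))
btn 43.7 14.5 (array([575.4082467 ,  -6.50763675]), np.float64(63.50337798792164), np.float64(14.5))
btn 43.7 15.25 (array([575.39042841,  -7.35898913]), np.float64(67.13212525882116), np.float64(15.25))
btn 43.7 16 (array([575.38243924,  -8.25130337]), np.float64(67.77597200425237), np.float64(16.0))
btn 43.7 16.5 (array([575.37225597,  -8.83579401]), np.float64(65.78272937045475), np.float64(16.5))
```

```bash
python3 - <<'E'
from h import *
img=cv2.imread('pics/w6.png')[...,::-1]
s=dict(tool_pos=[574.9,-8.86,45.5],tcp_rot=[180,0.1,0.13]); c=cam('wrist',s)
o=rect(img,c,(578,48),17,h=45,n=900)[100:800,:][:, :]   # 10px/mm: col=(48+45-y)*10 ; row=(578+45-x)*10-100
g=cv2.createCLAHE(4,(4,4)).apply(cv2.cvtColor(o,cv2.COLOR_RGB2GRAY))
cv2.imwrite('pics/g1.png',cv2.resize(g,(800,622),interpolation=cv2.INTER_AREA)[:600])
E
```

```text
(no output)
```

View pics/g1.png

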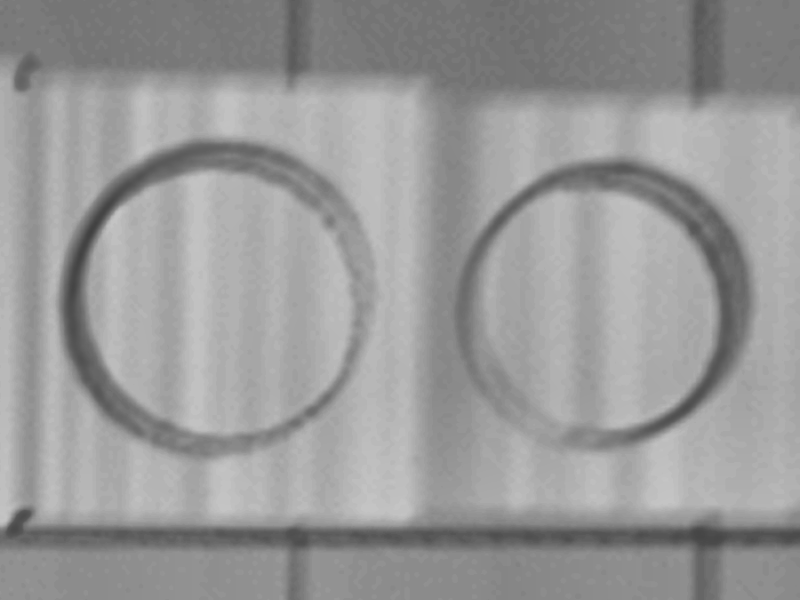

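The rectified gauge shows step 3's ring centred at (298,218) and step 2's at (304,604), with 43.4 mm between them (43.5 expected). That gives step 2 ≈ (578.8,25.0), step 3 ≈ (579.4,68.4), gauge yaw ≈ −0.8°, and step 1 ≈ (578.2,−15.5). Now I'll move over step 1 and go low.

{"fn": "apply_moves", "kwargs": {"targets": "0 0 0 0.28 -0 0 0.4; 0 0 0 0.28 0.58 0 0.4; 0 0 0 0.28 0.58 1 0.4; 0 0 0 0.28 0.58 1.8 0.4; 0 0 0 0.28 0.58 1.8 0.4"}}

```text
time: 8.45
tool_pos: [577.4, -14.4, 26.5]
tcp_rot: [-180.0, 0.2, 0.1]
ft_force: [0.1, 0.5, -1.0]
finger_gap: 7.8
```

```bash
cat > meas.py <<'E'
from h import *
import sys
def meas(tag,hole,dz=6.8,k=4):
    s,img=look(k); save(img,tag); c=cam('wrist',s); zb=s['tool_pos'][2]-dz
    print('t',round(s['t'],2),'tcp',s['tool_pos'].round(2),'rot',s['tcp_rot'].round(2),'f',s['f'].round(1),'gap',round(sense()['finger_gap'],1))
    for n,(Rr,xy) in hole.items():
        for q in (Rr,Rr+1.6): 
            f=fitc(img,c,xy,17,q,sgn=1,step=3); print('hole',n,q,f[0].round(2),round(f[1],1),f[2])
    p0=s['tool_pos'][:2]
    for q in(15.75,16): f=fitc(img,c,p0,zb+.5,q,ang=[*range(30,150,3)],step=4,sgn=1); print('btn',q,f[0].round(2),round(f[1],1),f[2],'rel tcp',(f[0]-p0).round(2))
    return s,img,c
E
python3 - <<'E'
from meas import *
meas('w7',{2:(15,(578.8,25)),3:(16.5,(579.4,68.4))})
E
```

```text
t 8.6 tcp [578.08 -14.38  27.51] rot [1.8002e+02 1.3000e-01 1.1000e-01] f [-0.1 -0.   0.4] gap 7.5
hole 2 15 [578.8  24.7] 6.0 15.75
hole 2 16.6 [578.8   26.56] 11.0 16.6
hole 3 16.5 [579.4   69.04] 7.6 17.25
hole 3 18.1 [579.4   67.23] 10.6 18.1
btn 15.75 [578.53 -15.02] 68.9 15.75 rel tcp [ 0.45 -0.64]
btn 16 [578.52 -15.31] 69.3 16.0 rel tcp [ 0.44 -0.93]
```

{"fn": "apply_moves", "kwargs": {"targets": "0 0 0 0 -0.03 0.1 0.4; 0 0 0 0 -0.03 0.2 0.4; 0 0 0 0 -0.03 0.25 0.4; 0 0 0 0 -0.03 0.25 0.4; 0 0 0 0 -0.03 0.25 0.4"}}

```text
time: 9.15
tool_pos: [579.1, -14.2, 26.3]
tcp_rot: [180.0, -0.0, 0.1]
ft_force: [0.4, 0.5, -0.1]
finger_gap: 7.8
```

{"fn": "apply_moves", "kwargs": {"targets": "0 0 0 0 0 0.03 0.4; 0 0 0 0 0 0.06 0.4; 0 0 0 0 0 0.08 0.4; 0 0 0 0 0 0.08 0.4; 0 0 0 0 0 0.08 0.4"}}

```text
time: 9.65
tool_pos: [579.1, -14.2, 25.5]
tcp_rot: [-180.0, 0.0, 0.1]
ft_force: [-0.6, -0.5, -0.3]
finger_gap: 7.7
```

{"fn": "apply_moves", "kwargs": {"targets": "0 0 0 0 0 0.02 0.4; 0 0 0 0 0 0.04 0.4; 0 0 0 0 0 0.06 0.4; 0 0 0 0 0 0.06 0.4; 0 0 0 0 0 0.06 0.4"}}

```text
time: 10.15
tool_pos: [579.1, -14.2, 24.9]
tcp_rot: [180.0, 0.0, 0.1]
ft_force: [-0.4, 0.9, -0.1]
finger_gap: 7.7
```

{"fn": "apply_moves", "kwargs": {"targets": "0 0 0 0 0 0.02 0.4; 0 0 0 0 0 0.04 0.4; 0 0 0 0 0 0.06 0.4; 0 0 0 0 0 0.06 0.4; 0 0 0 0 0 0.06 0.4"}}

```text
time: 10.65
tool_pos: [579.1, -14.2, 24.3]
tcp_rot: [180.0, -0.0, 0.1]
ft_force: [0.1, 0.9, -0.3]
finger_gap: 7.3
```

{"fn": "apply_moves", "kwargs": {"targets": "0 0 0 0 0 0.02 0.4; 0 0 0 0 0 0.04 0.4; 0 0 0 0 0 0.06 0.4; 0 0 0 0 0 0.06 0.4; 0 0 0 0 0 0.06 0.4"}}

```text
time: 11.15
tool_pos: [579.1, -14.2, 23.7]
tcp_rot: [-180.0, 0.0, 0.1]
ft_force: [0.1, -0.4, 0.3]
finger_gap: 7.6
```

{"fn": "apply_moves", "kwargs": {"targets": "0 0 0 0 0 0.01 0.4; 0 0 0 0 0 0.02 0.4; 0 0 0 0 0 0.03 0.4; 0 0 0 0 0 0.03 0.4; 0 0 0 0 0 0.03 0.4"}}

```text
time: 11.65
tool_pos: [579.1, -14.2, 23.5]
tcp_rot: [180.0, -0.0, 0.1]
ft_force: [-1.0, 0.4, 1.2]
finger_gap: 7.7
```

{"fn": "apply_moves", "kwargs": {"targets": "0 0 0 0 0 0.01 0.4; 0 0 0 0 0 0.02 0.4; 0 0 0 0 0 0.03 0.4; 0 0 0 0 0 0.03 0.4; 0 0 0 0 0 0.03 0.4"}}

```text
time: 12.15
tool_pos: [579.1, -14.2, 23.2]
tcp_rot: [180.0, -0.0, 0.1]
ft_force: [-0.7, 0.2, 3.0]
finger_gap: 7.8
```

```bash
sed -i "s/method='Nelder-Mead')/method='Nelder-Mead',options=dict(initial_simplex=[b[1:],(b[1]+.3,b[2]),(b[1],b[2]+.3)]))/" h.py
python3 - <<'E'
from meas import *
f=[]
for i in range(4): f.append(sense()['ft_force']); snapshot('wrist')
print(np.mean(f,0))
meas('w8',{2:(15,(578.8,25)),3:(16.5,(579.4,68.4))})
E
```

```text
[-1.19530462 -0.15766066  3.10711594]
t 12.5 tcp [579.13 -14.21  23.16] rot [ 1.8e+02 -0.0e+00  1.1e-01] f [-0.7  0.2  2.6] gap 7.8
hole 2 15 [578.52  25.12] 10.9 15.5
hole 2 16.6 [578.37  26.85] 11.8 16.6
hole 3 16.5 [579.2   68.66] 13.8 16.75
hole 3 18.1 [579.31  67.01] 11.0 18.1
btn 15.75 [579.58 -14.85] 68.5 15.75 rel tcp [ 0.45 -0.64]
btn 16 [579.57 -15.15] 68.9 16.0 rel tcp [ 0.44 -0.93]
```

Contact at about 3 N with the button staying up on step 1's rim. With the arm settled, the fits put the button at (579.6,−15.0) and step 1 at (577.9,−15.4). I'll repeat the try better centred, so it is a fair one.

{"fn": "apply_moves", "kwargs": {"targets": "0 0 0 0 0 -0.15 0.4; 0 0 0 -0.17 0.04 -0.15 0.4; 0 0 0 -0.17 0.04 -0.15 0.4; 0 0 0 -0.17 0.04 -0.06 0.4; 0 0 0 -0.17 0.04 -0.06 0.4"}}

```text
time: 13.05
tool_pos: [577.3, -14.6, 23.5]
tcp_rot: [-180.0, 0.0, 0.1]
ft_force: [-0.0, 0.1, 0.4]
finger_gap: 8.0
```

{"fn": "apply_moves", "kwargs": {"targets": "0 0 0 0 0 0.02 0.4; 0 0 0 0 0 0.04 0.4; 0 0 0 0 0 0.06 0.4; 0 0 0 0 0 0.06 0.4; 0 0 0 0 0 0.06 0.4"}}

```text
time: 13.55
tool_pos: [577.4, -14.6, 23.2]
tcp_rot: [180.0, 0.0, 0.1]
ft_force: [-1.3, -0.3, 2.5]
finger_gap: 7.5
```

```bash
python3 - <<'E'
from meas import *
f=[]
for i in range(3): f.append(sense()['ft_force']); snapshot('wrist')
print(np.mean(f,0))
meas('w9',{2:(15,(578.8,25)),3:(16.5,(579.4,68.4))},k=3)
E
```

```text
[-1.5840133  -0.32964997  2.75267975]
t 13.8 tcp [577.37 -14.6   23.17] rot [1.8e+02 0.0e+00 1.1e-01] f [-2.5  0.9  3.2] gap 7.4
hole 2 15 [578.56  25.13] 10.8 15.5
hole 2 16.6 [578.08  26.79] 12.0 16.6
hole 3 16.5 [579.23  68.67] 13.9 16.75
hole 3 18.1 [579.21  66.99] 11.1 18.1
btn 15.75 [577.81 -15.24] 68.9 15.75 rel tcp [ 0.44 -0.64]
btn 16 [577.8  -15.54] 69.3 16.0 rel tcp [ 0.43 -0.94]
```

Step 1 refuses, centred, at about 3 N with the TCP still at 23.2. Up and on to step 2.

{"fn": "apply_moves", "kwargs": {"targets": "0 0 0 0 0 -1 0.4; 0 0 0 0.08 -2 -1 0.4; 0 0 0 0.08 -4.05 -1 0.4; 0 0 0 0.08 -4.05 -1 0.4; 0 0 0 0.08 -4.05 -0.6 0.4"}}

```text
time: 14.35
tool_pos: [579.0, 26.0, 30.0]
tcp_rot: [180.0, -0.1, 0.2]
ft_force: [0.5, -0.1, 0.3]
finger_gap: 8.0
```

{"fn": "apply_moves", "kwargs": {"targets": "0 0 0 0 0 0 0.4; 0 0 0 0 0 0.2 0.4; 0 0 0 0 0 0.45 0.4; 0 0 0 0 0 0.45 0.4; 0 0 0 0 0 0.45 0.4"}}

```text
time: 14.85
tool_pos: [578.0, 25.6, 24.4]
tcp_rot: [180.0, 0.0, 0.1]
ft_force: [-0.8, 1.0, -0.3]
finger_gap: 7.8
```

```bash
python3 - <<'E'
from meas import *
for i in range(4): snapshot('wrist')
meas('w10',{3:(16.5,(579.4,68.4)),4:(18,(580,115))},k=3)
E
```

```text
t 15.15 tcp [578.22  25.88  24.72] rot [ 1.8e+02 -1.0e-02  1.2e-01] f [ 0.   0.2 -1.5] gap 8.1
hole 3 16.5 [579.29  68.49] 10.6 17.0
hole 3 18.1 [578.93  70.18] 11.8 18.1
hole 4 18 [579.99 115.19] 15.2 18.25
hole 4 19.6 [580.18 113.45] 12.5 19.6
btn 15.75 [578.68  25.24] 66.5 15.75 rel tcp [ 0.46 -0.64]
btn 16 [578.66  24.96] 67.0 16.0 rel tcp [ 0.44 -0.92]
```

Button is centred over step 2 within about 0.3 mm. Lowering gently.

{"fn": "apply_moves", "kwargs": {"targets": "0 0 0 0 0 0.03 0.4; 0 0 0 0 0 0.06 0.4; 0 0 0 0 0 0.09 0.4; 0 0 0 0 0 0.1 0.4; 0 0 0 0 0 0.1 0.4"}}

```text
time: 15.7
tool_pos: [578.1, 25.9, 23.6]
tcp_rot: [-180.0, 0.0, 0.1]
ft_force: [-0.5, -0.2, 0.3]
finger_gap: 8.0
```

{"fn": "apply_moves", "kwargs": {"targets": "0 0 0 0 0 0.01 0.4; 0 0 0 0 0 0.02 0.4; 0 0 0 0 0 0.03 0.4; 0 0 0 0 0 0.03 0.4; 0 0 0 0 0 0.03 0.4"}}

```text
time: 16.2
tool_pos: [578.2, 25.9, 23.4]
tcp_rot: [180.0, -0.0, 0.1]
ft_force: [-0.3, -0.4, 1.4]
finger_gap: 7.9
```

{"fn": "apply_moves", "kwargs": {"targets": "0 0 0 0 0 0.01 0.4; 0 0 0 0 0 0.02 0.4; 0 0 0 0 0 0.02 0.4; 0 0 0 0 0 0.02 0.4; 0 0 0 0 0 0.02 0.4"}}

```text
time: 16.7
tool_pos: [578.2, 25.9, 23.2]
tcp_rot: [180.0, -0.0, 0.1]
ft_force: [-1.3, -0.6, 3.2]
finger_gap: 7.8
```

```bash
python3 - <<'E'
from meas import *
f=[]
for i in range(4): f.append(sense()['ft_force']); snapshot('wrist')
print(np.mean(f,0))
meas('w11',{3:(16.5,(579.4,68.4)),4:(18,(580,115))},k=3)
E
```

```text
[-1.40156197 -0.59874454  2.68930799]
t 17.0 tcp [578.17  25.87  23.15] rot [ 1.8e+02 -1.0e-02  1.1e-01] f [-0.6 -0.6  2.5] gap 7.9
hole 3 16.5 [579.27  68.62] 11.7 17.0
hole 3 18.1 [578.93  70.27] 11.8 18.1
hole 4 18 [579.97 115.11] 16.0 18.25
hole 4 19.6 [580.2 113.4] 12.4 19.6
btn 15.75 [578.62  25.23] 66.4 15.75 rel tcp [ 0.45 -0.64]
btn 16 [578.61  24.95] 66.9 16.0 rel tcp [ 0.44 -0.92]
```

Step 2 refuses too: 2.7 N, TCP still at 23.15, button within 0.3 mm of centre. On to step 3.

{"fn": "apply_moves", "kwargs": {"targets": "0 0 0 0 0 -1 0.4; 0 0 0 0.07 -2.2 -1 0.4; 0 0 0 0.07 -4.35 -1 0.4; 0 0 0 0.07 -4.35 -1 0.4; 0 0 0 0.07 -4.35 -0.6 0.4"}}

```text
time: 17.55
tool_pos: [579.4, 69.7, 30.0]
tcp_rot: [180.0, -0.1, 0.2]
ft_force: [0.4, 0.3, -0.2]
finger_gap: 7.6
```

{"fn": "apply_moves", "kwargs": {"targets": "0 0 0 0 0 0 0.4; 0 0 0 0 0 0.2 0.4; 0 0 0 0 0 0.45 0.4; 0 0 0 0 0 0.45 0.4; 0 0 0 0 0 0.45 0.4"}}

```text
time: 18.05
tool_pos: [578.6, 69.1, 24.4]
tcp_rot: [180.0, 0.0, 0.1]
ft_force: [-1.1, -0.1, -0.0]
finger_gap: 7.8
```

```bash
python3 - <<'E'
from meas import *
for i in range(6): snapshot('wrist')
meas('w12',{4:(18,(580,115)),5:(19.5,(580.7,164.6))},k=3)
E
```

```text
t 18.45 tcp [578.8   69.41  24.69] rot [ 1.8e+02 -1.0e-02  1.2e-01] f [-0.1 -0.4 -0.1] gap 7.8
hole 4 18 [580.01 115.  ] 10.2 18.5
hole 4 19.6 [579.43 116.6 ] 11.3 19.6
hole 5 19.5 [580.79 164.56] 17.8 19.75
hole 5 21.1 [580.89 162.8 ] 13.5 21.1
btn 15.75 [579.25  68.7 ] 59.9 15.75 rel tcp [ 0.45 -0.71]
btn 16 [579.23  68.4 ] 60.2 16.0 rel tcp [ 0.43 -1.01]
```

{"fn": "apply_moves", "kwargs": {"targets": "0 0 0 0 0 0.03 0.4; 0 0 0 0 0 0.06 0.4; 0 0 0 0 0 0.09 0.4; 0 0 0 0 0 0.11 0.4; 0 0 0 0 0 0.11 0.4"}}

```text
time: 19.0
tool_pos: [578.7, 69.4, 23.4]
tcp_rot: [180.0, 0.0, 0.1]
ft_force: [-0.3, 0.2, -0.2]
finger_gap: 7.9
```

{"fn": "apply_moves", "kwargs": {"targets": "0 0 0 0 0 0.01 0.4; 0 0 0 0 0 0.02 0.4; 0 0 0 0 0 0.03 0.4; 0 0 0 0 0 0.04 0.4; 0 0 0 0 0 0.04 0.4"}}

```text
time: 19.5
tool_pos: [578.7, 69.4, 23.1]
tcp_rot: [-180.0, 0.0, 0.1]
ft_force: [1.1, -1.2, -1.3]
finger_gap: 7.7
```

No contact where it touched before, so it seems to be entering. Continuing gently.

{"fn": "apply_moves", "kwargs": {"targets": "0 0 0 0 0 0.02 0.4; 0 0 0 0 0 0.04 0.4; 0 0 0 0 0 0.05 0.4; 0 0 0 0 0 0.05 0.4; 0 0 0 0 0 0.05 0.4"}}

```text
time: 20.0
tool_pos: [578.7, 69.4, 22.6]
tcp_rot: [180.0, 0.0, 0.1]
ft_force: [-0.9, -0.8, -0.2]
finger_gap: 8.2
```

{"fn": "apply_moves", "kwargs": {"targets": "0 0 0 0 0 0.02 0.4; 0 0 0 0 0 0.04 0.4; 0 0 0 0 0 0.06 0.4; 0 0 0 0 0 0.06 0.4; 0 0 0 0 0 0.06 0.4"}}

```text
time: 20.5
tool_pos: [578.7, 69.4, 22.0]
tcp_rot: [180.0, 0.0, 0.1]
ft_force: [0.6, -0.2, 0.1]
finger_gap: 7.6
```

{"fn": "apply_moves", "kwargs": {"targets": "0 0 0 0 0 0.04 0.4; 0 0 0 0 0 0.08 0.4; 0 0 0 0 0 0.12 0.4; 0 0 0 0 0 0.15 0.4; 0 0 0 0 0 0.15 0.4"}}

```text
time: 21.0
tool_pos: [578.7, 69.3, 20.5]
tcp_rot: [180.0, -0.0, 0.1]
ft_force: [-0.0, -1.0, -0.3]
finger_gap: 8.0
```

{"fn": "apply_moves", "kwargs": {"targets": "0 0 0 0 0 0.04 0.4; 0 0 0 0 0 0.08 0.4; 0 0 0 0 0 0.12 0.4; 0 0 0 0 0 0.14 0.4; 0 0 0 0 0 0.14 0.4"}}

```text
time: 21.5
tool_pos: [578.7, 69.3, 19.1]
tcp_rot: [180.0, 0.0, 0.1]
ft_force: [-1.0, -1.0, 0.1]
finger_gap: 7.8
```

{"fn": "apply_moves", "kwargs": {"targets": "0 0 0 0 0 0.02 0.4; 0 0 0 0 0 0.04 0.4; 0 0 0 0 0 0.06 0.4; 0 0 0 0 0 0.06 0.4; 0 0 0 0 0 0.06 0.4"}}

```text
time: 22.0
tool_pos: [578.8, 69.4, 18.5]
tcp_rot: [180.0, -0.0, 0.1]
ft_force: [-1.0, -0.8, 1.1]
finger_gap: 7.9
```

{"fn": "apply_moves", "kwargs": {"targets": "0 0 0 0 0 0.01 0.4; 0 0 0 0 0 0.02 0.4; 0 0 0 0 0 0.02 0.4; 0 0 0 0 0 0.02 0.4; 0 0 0 0 0 0.02 0.4"}}

```text
time: 22.5
tool_pos: [578.8, 69.4, 18.3]
tcp_rot: [180.0, -0.0, 0.1]
ft_force: [-0.3, -2.7, 1.3]
finger_gap: 7.8
```

{"fn": "apply_moves", "kwargs": {"targets": "0 0 0 0 0 -0.01 0.4; 0 0 0 0 0 -0.01 2; 0 0 0 0 0 -0.01 2.5; 0 0 0 0 0 -0.01 2.5; 0 0 0 0 0 -0.01 2.5"}}

```text
time: 23.0
tool_pos: [578.6, 69.5, 18.3]
tcp_rot: [-180.0, 0.0, 0.1]
ft_force: [0.3, -0.6, -1.3]
finger_gap: 25.1
```

{"fn": "apply_moves", "kwargs": {"targets": "0 0 0 0 0 -0.2 2.5; 0 0 0 0 0 -1 2.5; 0 0 0 0 0 -3 2.5; 0 0 0 0 0 -5 2.5; 0 0 0 0 0 -6 2.5"}}

```text
time: 23.5
tool_pos: [580.2, 69.4, 81.2]
tcp_rot: [-180.0, -0.2, 0.1]
ft_force: [1.2, -0.6, 0.5]
finger_gap: 24.8
```

{"fn": "apply_moves", "kwargs": {"targets": "0 0 0 0 0 -1 2.5; 0 0 0 0 -3 -1 2.5; 0 0 0 0 -4 -1 2.5; 0 0 0 0 -4 -1 2.5; 0 0 0 0 -4 -1 2.5"}}

```text
time: 24.0
tool_pos: [578.2, 109.1, 87.8]
tcp_rot: [180.0, 0.1, 0.2]
ft_force: [-0.3, 0.2, 0.2]
finger_gap: 24.9
```

```bash
python3 - <<'E'
from h import *
for i in range(6): snapshot('wrist')
s,img=look(4); save(img,'w13'); c=cam('wrist',s); print(s)
o=rect(img,c,(579,75),17,h=45,n=900)[100:800]
g=cv2.createCLAHE(3,(4,4)).apply(cv2.cvtColor(o,cv2.COLOR_RGB2GRAY))
b=cv2.resize(img,(800,600)); 
cv2.imwrite('pics/g2.png',np.vstack([cv2.resize(g,(800,622))[:600]]))
cv2.imwrite('pics/w13c.png',cv2.resize(img[180:420,120:440,::-1],None,fx=2.5,fy=2.5,interpolation=cv2.INTER_CUBIC))
E
```

```text
{'tool_pos': array([578.6617669 , 108.94243249,  88.32828088]), 'tcp_rot': array([1.79995144e+02, 7.29824346e-03, 8.24717283e-02]), 'f': array([-0.44262929,  0.05901761, -0.03905615]), 't': 24.45}
```

View pics/g2.png

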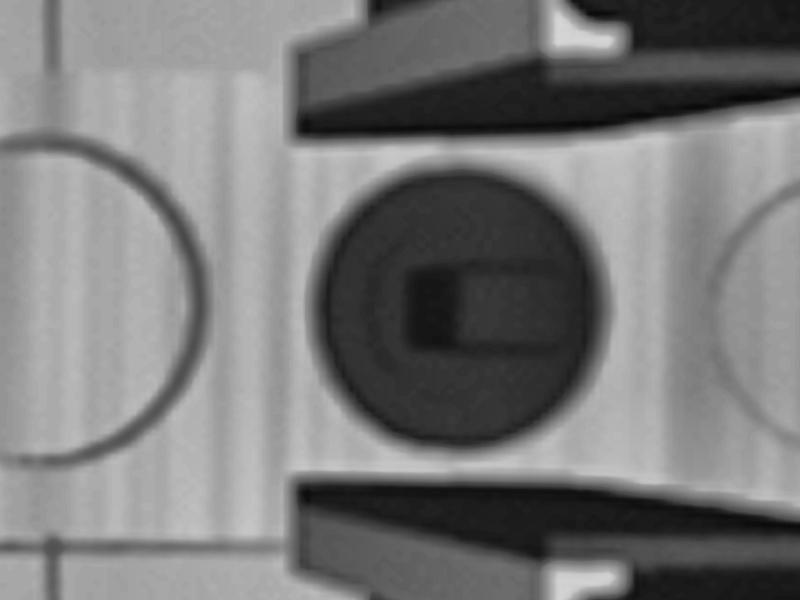

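The button sits inside step 3's ring (ring columns 312–607 = 33.2 mm, button centred at (308,460)), with an even gap all round and the shank up. One last scene check, then hand in.

```bash
python3 - <<'E'
from h import *
img=snapshot('scene'); save(img[150:380,100:400],'s2'); a=cv2.imread('pics/s2.png'); cv2.imwrite('pics/s2.png',cv2.resize(a,None,fx=2.6,fy=2.6,interpolation=cv2.INTER_CUBIC))
E
```

```text
(no output)
```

View pics/s2.png

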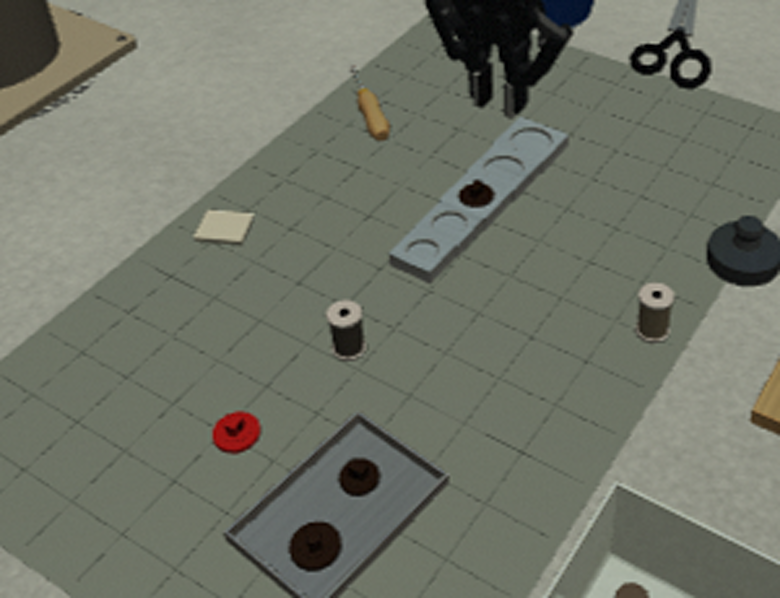

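The button lies flush in step 3 at (193,476). The tray buttons, spools, chalk, awl, weight, shears and look-alikes are where they were, and the gripper is clear.

```bash
python3 -c "
from h import *
print(hand_in())"
```

```text
the job is handed in; nothing more can be done
None
```

The loose dark button belongs in step 3 (the 33 mm hole), and I left it lying there, face down and fully home.

- **Trying the steps:** I held it by the shank and tried steps 1, 2 and 3 in order.
    - **Step 1:** it stayed up on the rim at about 3 N. The first press was 1.7 mm off centre, so I repeated it centred, with the same result.
    - **Step 2:** it stayed up on the rim at about 2.7 N while centred within about 0.3 mm.
    - **Step 3:** it went in with no measurable resistance and touched the floor about 5 mm below the rim contact height, at 1–3 N.
- **Last checks:** the close picture showed an even gap all round the button in a ring of about 33 mm. In the scene picture the other two buttons were still in the tray, everything else in view was where it had been, and the gripper was clear. The job took about 25 s of robot time.
- **Disagreements:**
    - The first wrist-camera position of the button was about 4–5 mm off, because I took it before the arm had settled; I corrected it from closer views.
    - The finger gap read 7.9 mm on the 9 mm shank, probably a sensor offset.
    - The button's width read 30.4 to 32.8 mm in different pictures, so I went by the fit.

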